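# Close a filter holder and crack its vent for filling

### The job

Get the stainless filter holder ready for filling: first screw each of the three black wing knobs on its lid clockwise down to the stop so that the lid is tight all round, and only then turn the red vent screw in the middle clockwise until it seats and back it off a quarter turn. Finish while holding the red screw in your grip at that quarter turn, ready to shut it when liquid shows, and leave the other things on the bench where they are.

Things in the scene. Friction and masses are not known exactly. Their poses are not given: they have to be found in the camera images.
- filter_holder: Stainless disc filter holder on three legs, 204 mm across, fixed. Origin on the bench under its centre. Lid rim at z = 85 mm. On the lid: three black wing knobs 84 mm from the centre at 90, 210 and 330 degrees from its x axis, a brass vent valve with a higher red wing screw in the middle, a capped inlet stub (25 mm wide, top at 116 mm) 46 mm out at 30 degrees. A hose barb below the dish reaches 114 mm along -x.
- bolt_a (a joint): Turn of lid knob bolt_a in rad: 0 = screwed down to its end stop (tight, it cannot turn further), growing as it is unscrewed, counter-clockwise from above. So tightening is clockwise from above. Captive: it stays on. It moves against a dry friction of about 0.15 N m and stays where it is left.
- bolt_a_grip (a point): Centre of the wing of black lid knob bolt_a, on its turning axis, 114 mm above the bench. The wing is upright and flat-sided with two round lobes, 46 mm long (along the point's x axis, which turns with the knob), 14 mm thick (along its y), 28 mm high; its underside is 15 mm above the lid, its top 128 mm above the bench.
- bolt_b (a joint): Turn of lid knob bolt_b in rad: 0 = screwed down to its end stop (tight, it cannot turn further), growing as it is unscrewed, counter-clockwise from above. So tightening is clockwise from above. Captive: it stays on. It moves against a dry friction of about 0.15 N m and stays where it is left.
- bolt_b_grip (a point): Centre of the wing of black lid knob bolt_b, on its turning axis, 114 mm above the bench. The wing is upright and flat-sided with two round lobes, 46 mm long (along the point's x axis, which turns with the knob), 14 mm thick (along its y), 28 mm high; its underside is 15 mm above the lid, its top 128 mm above the bench.
- bolt_c (a joint): Turn of lid knob bolt_c in rad: 0 = screwed down to its end stop (tight, it cannot turn further), growing as it is unscrewed, counter-clockwise from above. So tightening is clockwise from above. Captive: it stays on. It moves against a dry friction of about 0.15 N m and stays where it is left.
- bolt_c_grip (a point): Centre of the wing of black lid knob bolt_c, on its turning axis, 114 mm above the bench. The wing is upright and flat-sided with two round lobes, 46 mm long (along the point's x axis, which turns with the knob), 14 mm thick (along its y), 28 mm high; its underside is 15 mm above the lid, its top 128 mm above the bench.
- vent (a joint): Turn of the red vent screw in rad: 0 = screwed in until it seats (shut), growing as it is backed off, counter-clockwise from above; a quarter turn is 1.57. It moves against a dry friction of about 0.08 N m and stays where it is left.
- vent_wing: Red wing of the vent screw, in the middle of the lid: upright and flat-sided with rounded lobes, 36 mm long (along its x axis, which turns with the screw), 11 mm thick (along its y), 26 mm high. Origin at its centre, on the turning axis, about 147 mm above the bench (it rises 0.6 mm per rad as it is backed off); its top is at about 160 mm, higher than everything else on the lid.
- petri_dish: Bystander: closed petri dish, 91 mm across, 16 mm high, loose. Origin under its centre.
- wash_bottle: Bystander: white wash bottle with a red cap and a bent spout, 206 mm high, 68 by 111 mm, loose. Origin under its centre.
- beaker: Bystander: small clear beaker, 57 mm across, 72 mm high, loose. Origin under its centre.
- timer: Bystander: white laboratory timer, 62 by 72 mm, 20 mm high, loose. Origin under its centre.

How it is judged:
On the way, in this order (a step that is already met when the one before it is completed fails the run):
1. all three lid knobs are screwed down to their stops (value of joint each of bolt_a, bolt_b, bolt_c below 0.08 rad), for 0.2 s.
2. with the lid tight, the vent screw is seated (all of step 1 and value of joint vent below 0.08 rad), for 0.2 s.
At the end, for the whole second after the job is handed in: The three lid knobs are at their stops (within 0.08 rad), the vent screw stands still a quarter turn off its seat (1.57 rad, give or take 0.3), and the fingers still grip its red wing (more than 2 N) (all of step 1 and value of joint vent between 1.27 and 1.87 rad and velocity of joint vent between -0.1 and 0.1 rad/s and contact force between the fingers and vent_wing above 2 N); the arm keeps its last pose, push and grip.
It fails at once if a bystander (petri dish, wash bottle, beaker or timer) is moved more than 3 cm (distance of any of petri_dish, wash_bottle, beaker, timer from where it was at the start of the episode above 0.03 m).
It also fails if it takes over 61 s, if anything falls off the work surface, if the arm or the gripper's body presses on something with over 40 N, if the wrist force passes 120 N, or if a joint passes its speed limit or range.

### The arm

A 6-joint arm with a two-finger parallel gripper is mounted at the origin on a cart in front of the work surface, level with it; the furniture and walls round the work are solid. World frame = base frame: x ahead of the robot, y to its left, z up, the work surface at z = 0. Lengths are in m, angles in rad, forces in N, time in s.
With the tool pointing down it reaches from about 0.25 to 0.725 m from the base axis. Payload 9.7 kg.
Tool frame: the origin (TCP) lies at the very end of the fingers, on their centre line; the grasp point (between the pads) lies 19 mm behind it; z points along the fingers, y is the direction in which the jaws open and shut (so a half turn about z gives the same grasp; the last joint's range is limited). The gripper opens to 85 mm and grips with 20 to 120 N. Pads are 22 mm wide; open, the fingers measure 114 mm over their backs; the gripper's body (76 mm by 85 mm) begins 54 mm behind the grasp point. The pads swing forward as they close: fully open they stand 13 mm farther back than shut.
Start: joints at [-1.116, 0.087, 0.176, 1.66, 0, 1.571], TCP at [0.242, -0.494, 0.231] pointing down, gripper open.
Joint ranges: [-3.13, 3.13], [-0.85, 1.81], [-1.15, 1.24], [-2.2, 2.28], [-1.44, 1.52], [-3.14, 3.14]. Speed limits (rad/s): [2.22, 2.22, 2.57, 3.14, 3.14, 3.14].

### API

Orientations are given as a rotation vector (axis times angle).
In Python, from bench import bot, cams, hand_in gives the robot as it stands. The module is installed in compiled form; this text tells all that it offers.
- The arm moves only by the tool drive_tool, never from a script. Its argument "motion" is one flat list of numbers, 6 for each row, row after row: the shift along the world's x, y, z in mm, then the turn, a rotation vector about the world's x, y, z in rad. A call has 1 to 12 rows; each row is the pose to reach, as a shift and turn from the pose commanded when the call began; what a row does not reach only later rows make up. A row lasts 1/10 s, in which the tool goes at most 50 mm and 8.59 degrees, less where a joint would pass 70% of its speed; a pose out of reach is approached as far as the arm can. A call with a gripper value outside its range is refused whole. "fingers" is the finger opening in mm, from 0 to 85.4, set as the call begins (left out, the last holds). The fingers move at their own pace and stop on an object; "grip_force" is the grip in N (left out, the last holds). Time passes only in rows, so rows that repeat a pose let the fingers close. It gives the time, the measured TCP pose, the force and the opening at its end, in the units of the state.
- bot.sense(): the state, without advancing time (a new reading comes with each control period).
- cams.grab_frame(name): name is "scene" or "side" or "wrist"; returns the picture (400x640x3 uint8, blue, green, red); there is no depth.
- cams.get_calibration(name): a dict with "fx", "fy", "cx", "cy" (pixels), "eye" and "rotation" of the camera in the world. Camera axes: x right, y up, looking along -z (the intrinsics and any distortion apply to the point x, -y, -z); pixel columns grow to the right and rows downward; lengths in m; the calibration is good to about 2 mm. A picture is of the moment at which its call begins: read the wrist's pose just before it. get_calibration takes no time and is no camera call; for the wrist camera it gives the pose at the moment of the call.
- hand_in(): hands the job in, once; it reports no verdict.
The state is a dict: "clock": time; "joint_pos": joint angles; "joint_velocities": joint speeds; "joint_efforts": joint torques, N m; "eef_pos": TCP position; "eef_rot": TCP orientation; "force": force on the tool from outside, world axes, zero at the start; "ft_torque": the same for the moment, N m; "gripper_width": opening from 0.0 (shut) to 1.0 (fully open).
Only numpy, scipy, OpenCV 4.12 (cv2) and the standard library are available. Lean on these libraries where they do the work, as an engineer would, in place of code of your own. Each camera call takes 0.05 s, during which the arm holds its last target.

## Working session

There is one attempt and no reset: what is moved stays moved. The work goes in short steps, Python scripts to look and compute and a tool call to move; the robot and the scene stay as the last step left them, time stands still between calls to the robot, and variables do not carry over. Pictures are saved under pics/ and viewed, and the job is handed in when it is done.

Besides the shell and the picture viewer there is one more tool, called as name(argument=value, ...) on one line, values as JSON. drive_tool: Moves the arm, as the interface text tells. Its arguments: {"type":"object","properties":{"motion":{"type":"array"},"fingers":{"type":"number"},"grip_force":{"type":"number"}},"required":["motion"]}

```bash
mkdir -p pics
python3 - <<'E'
from bench import bot,cams
import cv2
s=bot.sense(); print(s)
for n in ("scene","side","wrist"):
    c=cams.get_calibration(n); print(n,c)
    cv2.imwrite(f"pics/{n}0.png",cams.grab_frame(n))
E
```

```text
{'clock': 0.0, 'joint_pos': array([-1.11601180e+00,  8.74498633e-02,  1.75107460e-01,  1.65980995e+00,
        1.15616544e-06,  1.57075108e+00]), 'joint_velocities': array([ 0.00118569,  0.00099295, -0.00069589, -0.0002262 , -0.00276894,
       -0.00132106]), 'joint_efforts': array([ 6.28966677e-05, -5.20388997e+01,  4.64803970e+01,  1.64070376e-02,
        4.70810608e-05, -1.43430697e-05]), 'eef_pos': array([ 0.24149112, -0.49387668,  0.230575  ]), 'eef_rot': array([-3.05941706e+00, -7.08004680e-01,  4.78175947e-04]), 'force': array([-0.69761419,  0.26273911,  0.21629829]), 'ft_torque': array([-0.02743395, -0.06386437, -0.01226902]), 'gripper_width': 0.9987783662926237}
scene {'fx': 448.90363484452683, 'fy': 448.90363484452683, 'cx': 317.69694035419843, 'cy': 194.58136191247556, 'eye': array([0.09088005, 0.97599474, 0.57418664]), 'rotation': array([ 0.32951794, -1.50268245, -2.27368447])}
side {'fx': 496.74178239292684, 'fy': 496.74178239292684, 'cx': 316.7393504434425, 'cy': 194.42083952070584, 'eye': array([-0.08645545, -0.98315496,  0.5893234 ]), 'rotation': array([ 1.15754072, -0.30867431, -0.49922153])}
wrist {'fx': 318.51199871419306, 'fy': 318.51199871419306, 'cx': 319.0420521257966, 'cy': 205.03276181463977, 'eye': array([ 0.30639279, -0.46213867,  0.37342795]), 'rotation': array([-0.2565014 ,  0.16237848, -1.10639789])}
```

View pics/scene0.png

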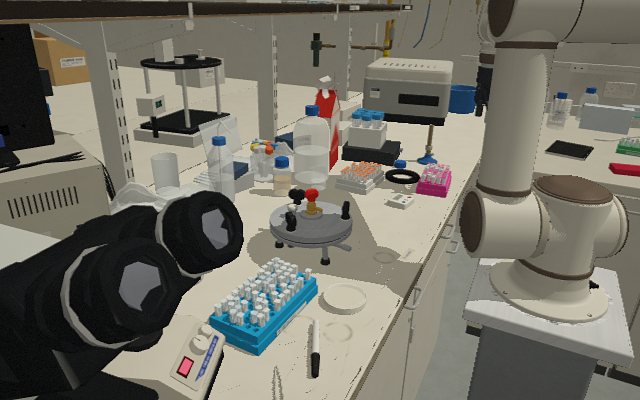

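View pics/side0.png

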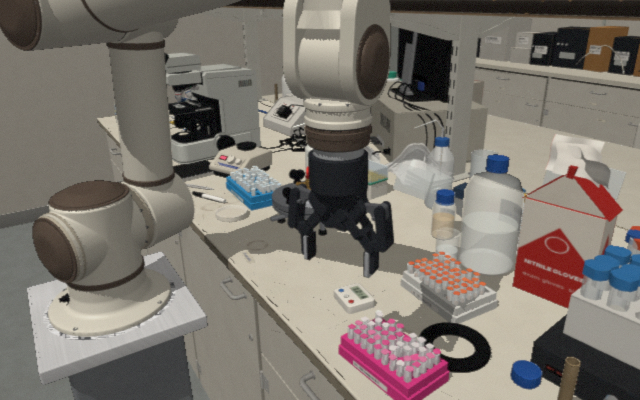

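View pics/wrist0.png

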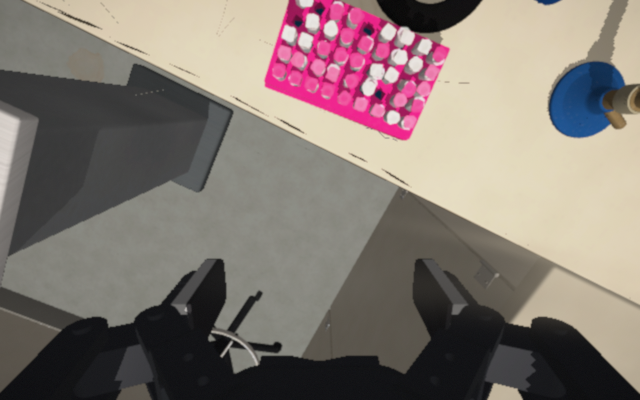

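```bash
cat > h.py <<'E'
import numpy as np, cv2
from scipy.spatial.transform import Rotation as R
from bench import bot,cams
def ray(c,u,v):
    d=np.array([(u-c['cx'])/c['fx'],-(v-c['cy'])/c['fy'],-1.0])
    return c['eye'],R.from_rotvec(c['rotation']).apply(d)
def onz(c,u,v,z):
    e,d=ray(c,u,v); return e+d*(z-e[2])/d[2]
def proj(c,p):
    q=R.from_rotvec(c['rotation']).inv().apply(np.asarray(p)-c['eye'])
    return c['cx']-c['fx']*q[...,0]/q[...,2], c['cy']+c['fy']*q[...,1]/q[...,2]
def crop(img,x0,y0,x1,y1,k,name):
    cv2.imwrite('pics/'+name,cv2.resize(img[y0:y1,x0:x1],None,fx=k,fy=k,interpolation=cv2.INTER_CUBIC))
E
python3 - <<'E'
from h import *
im=cv2.imread('pics/scene0.png'); c=cams.get_calibration('scene')
crop(im,250,170,380,270,6,'scene0c.png')
hsv=cv2.cvtColor(im,cv2.COLOR_BGR2HSV)
m=(((hsv[...,0]<8)|(hsv[...,0]>172))&(hsv[...,1]>150)&(hsv[...,2]>80)).astype('uint8')
n,l,st,ce=cv2.connectedComponentsWithStats(m[170:230,280:340])
for i in range(1,n): print(st[i],ce[i]+[280,170], onz(c,*(ce[i]+[280,170]),0.147))
crop(cv2.imread('pics/side0.png'),240,150,340,230,6,'side0c.png')
E
```

```text
[ 24  19  14  13 134] [310.94029851 194.31343284] [0.53963242 0.09288375 0.147     ]
```

View pics/scene0c.png

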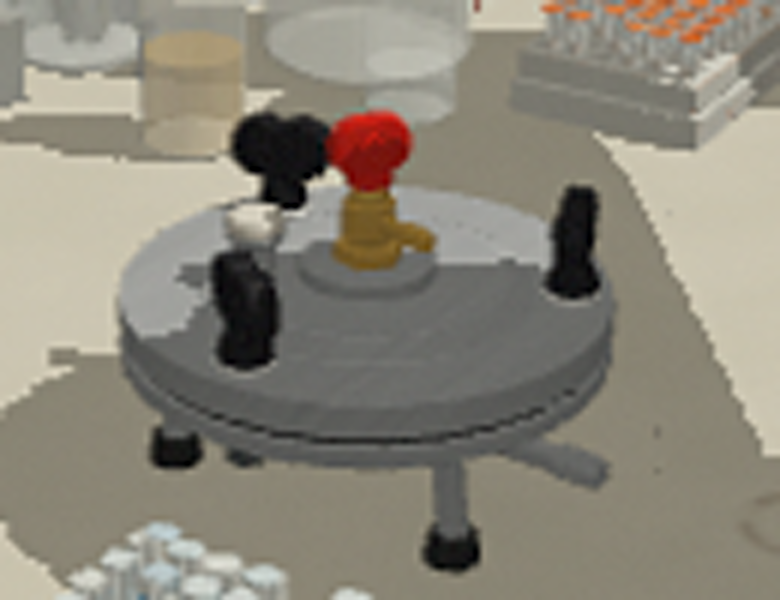

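View pics/side0c.png

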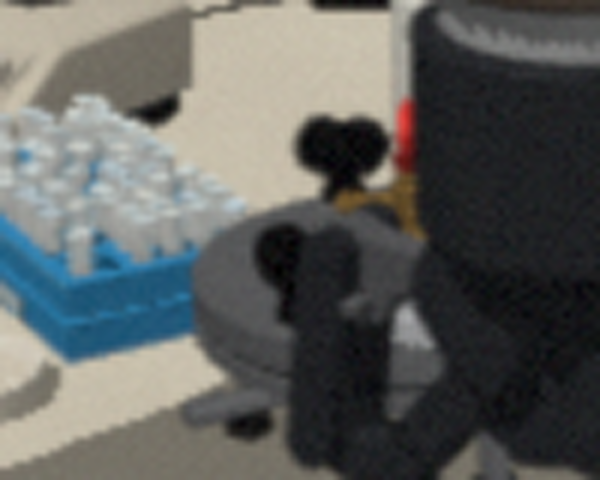

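Run:
```python
from h import *
s=bot.sense();T=R.from_rotvec(s['eef_rot']);c=cams.get_calibration('wrist')
print(T.as_matrix().round(3))
print('cam in tool',T.inv().apply(c['eye']-s['eef_pos']),(T.inv()*R.from_rotvec(c['rotation'])).as_matrix().round(3))
# lid ellipse via scene vent & knob rough picks (6x crop)
c=cams.get_calibration('scene')
for n,(u,v) in dict(b1=(285,150),b2=(245,300),b3=(575,230)).items():
    print(n,onz(c,250+u/6,170+v/6,0.114))
print(onz(c,345,298,0.016), onz(cams.get_calibration('side'),355,298,0.02))
```

```text
[[ 0.898  0.439 -0.   ]
 [ 0.439 -0.898  0.001]
 [-0.    -0.001 -1.   ]]
cam in tool [ 0.072236   -0.00021603 -0.14276637] [[ 0.001  0.959  0.284]
 [ 1.    -0.001  0.   ]
 [ 0.001  0.284 -0.959]]
b1 [0.60248867 0.04551757 0.114     ]
b2 [0.54653544 0.1785022  0.114     ]
b3 [0.46113003 0.0596452  0.114     ]
[0.37015878 0.2650189  0.016     ] [ 0.41112126 -0.30000215  0.02      ]
```

Run:
```python
from h import *
a=cv2.imread('pics/scene0.png'); b=cv2.imread('pics/side0.png')
crop(a,90,70,350,240,3,'s1.png'); crop(b,370,120,550,290,3,'s2.png')
```

```text
(no output)
```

View pics/s1.png

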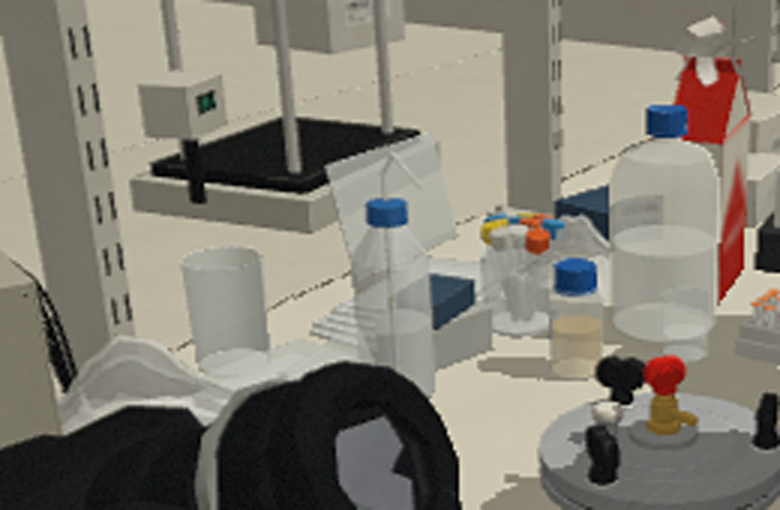

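View pics/s2.png

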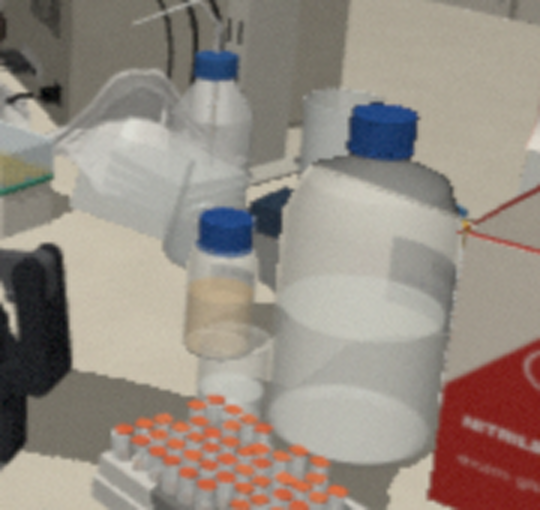

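drive_tool(motion=[20, 40, 30, 0, 0, 0.1, 290, 575, 40, 0, 0, 1.29, 290, 575, 40, 0, 0, 1.29, 290, 575, 40, 0, 0, 1.29, 290, 575, 40, 0, 0, 1.29, 290, 575, 40, 0, 0, 1.29, 290, 575, 40, 0, 0, 1.29, 290, 575, 40, 0, 0, 1.29, 290, 575, 40, 0, 0, 1.29, 290, 575, 40, 0, 0, 1.29, 290, 575, 40, 0, 0, 1.29, 290, 575, 40, 0, 0, 1.29], fingers=45, grip_force=60)

```text
clock: 1.35
eef_pos: [0.5084, 0.0361, 0.2702]
eef_rot: [2.02, 2.406, 0.0]
force: [1.7, -0.9, 0.8]
gripper_width: 0.528
```

drive_tool(motion=[22, 44, 0, 0, 0, 0, 22, 44, 0, 0, 0, 0, 22, 44, 0, 0, 0, 0])

```text
clock: 1.65
eef_pos: [0.5299, 0.079, 0.2694]
eef_rot: [-2.017, -2.408, 0.002]
force: [0.4, 0.0, -0.0]
gripper_width: 0.529
```

Run:
```python
from h import *
import pickle
s=bot.sense();c=cams.get_calibration('wrist');print(s['joint_pos'].round(3),s['eef_pos'],s['eef_rot'],s['force'])
im=cams.grab_frame('wrist');cv2.imwrite('pics/w1.png',im);pickle.dump(c,open('w1.pkl','wb'))
cv2.imwrite('pics/sc1.png',cams.grab_frame('scene'))
hsv=cv2.cvtColor(im,cv2.COLOR_BGR2HSV)
m=(((hsv[...,0]<8)|(hsv[...,0]>172))&(hsv[...,1]>150)&(hsv[...,2]>80)).astype('uint8')
n,l,st,ce=cv2.connectedComponentsWithStats(m)
for i in range(1,n):
  if st[i][4]>40: print(st[i],ce[i],onz(c,*ce[i],0.155))
```

```text
[ 0.148  0.073  0.235  1.735 -0.     1.542] [0.52992981 0.07896902 0.2693743 ] [-2.01652161e+00 -2.40761227e+00  2.20386593e-03] [ 0.44933799  0.00938507 -0.03519555]
[318 169  35  34 684] [334.25877193 184.57602339] [0.53952065 0.09501476 0.155     ]
```

View pics/w1.png

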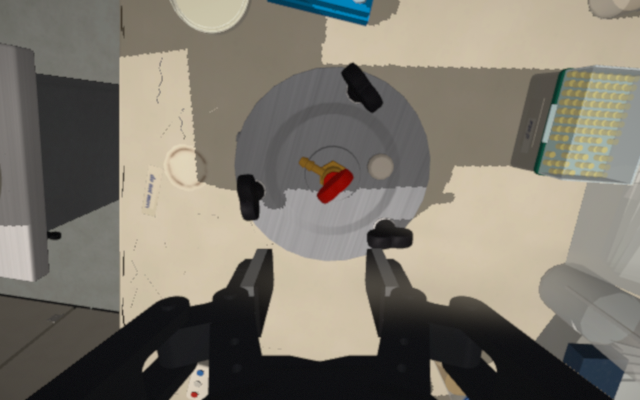

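View pics/sc1.png

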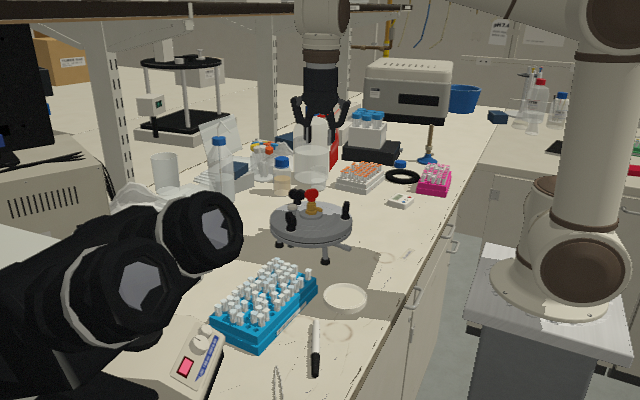

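Run:
```python
from h import *
im=cv2.imread('pics/w1.png')
crop(im,225,55,445,265,3.5,'w1c.png') if 0 else cv2.imwrite('pics/w1c.png',cv2.resize(im[60:260,230:440],(630,600),interpolation=cv2.INTER_CUBIC))
```

```text
(no output)
```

View pics/w1c.png

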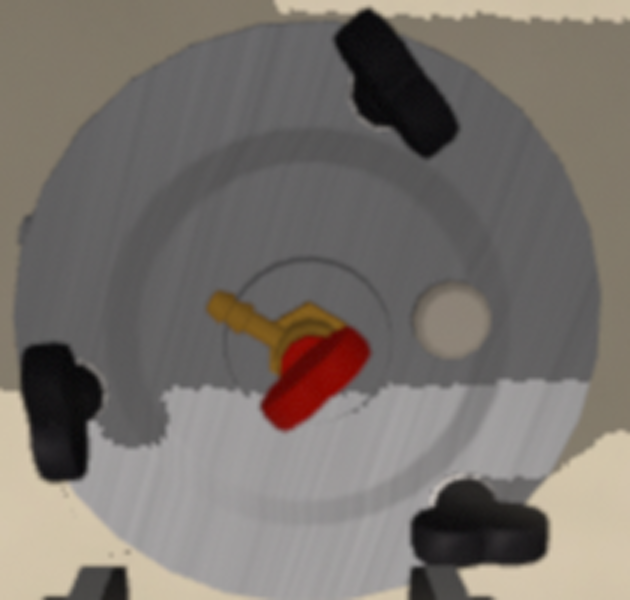

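Run:
```python
from h import *
import pickle
from scipy.optimize import least_squares
im=cv2.imread('pics/w1.png');c=pickle.load(open('w1.pkl','rb'))
P=lambda u,v,z:onz(c,230+u/3,60+v/3,z)[:2]
pts=np.array([P(*q,0.085) for q in [(15,300),(22,240),(80,135),(180,55),(300,22),(600,290),(585,220),(545,150),(310,598),(200,572),(120,515)]])
f=least_squares(lambda p:np.hypot(pts[:,0]-p[0],pts[:,1]-p[1])-p[2],[.54,.09,.1]).x;print('lid',f)
print('stub',P(452,320,.116), 'dist/ang',)
C=f[:2]
S=P(452,320,.116)-C;print(np.hypot(*S),np.degrees(np.arctan2(S[1],S[0])))
g=cv2.cvtColor(im,cv2.COLOR_BGR2GRAY)
m=(g<45).astype('uint8')
n,l,st,ce=cv2.connectedComponentsWithStats(m)
for i in range(1,n):
  if 150<st[i][4]<2500 and 55<ce[i][1]<265:
    ct=np.argwhere(l==i)[:,::-1].astype(np.float32)
    w=np.array([onz(c,u,v,0.118)[:2] for u,v in ct],np.float32)
    r=cv2.minAreaRect(w*1000); b=cv2.boxPoints(r)
    e=[b[1]-b[0],b[2]-b[1]]; e=max(e,key=lambda q:np.hypot(*q))
    ctr=w.mean(0)-C
    print(ce[i],st[i][4],'mean',w.mean(0),'rect',r,'axis yaw',np.degrees(np.arctan2(e[1],e[0]))%180,'rel',np.hypot(*ctr),np.degrees(np.arctan2(ctr[1],ctr[0])))
def ax(a,b,z):
    a,b=P(*a,z),P(*b,z);d=b-a;return (a+b)/2,np.hypot(*d),np.degrees(np.arctan2(d[1],d[0]))%180
print('top',ax((375,14),(455,128),.124)); print('left',ax((24,350),(38,478),.114)); print('right',ax((415,557),(545,556),.114)); 
print('vent',ax((270,422),(360,338),.155))
```

```text
lid [0.54099017 0.09430771 0.09941969]
stub [0.58239532 0.11114138] dist/ang
0.04469629416440118 22.124688516902086
[361.01949318  88.11890838] 1026 mean [0.549388   0.17525735] rect ((548.7078857421875, 173.87281799316406), (20.741252899169922, 44.104217529296875), 49.413360595703125) axis yaw 139.41336 rel 0.08138408009485268 84.0772477108881
[335.09627329 181.20496894] 322 mean [0.54285324 0.09031796] rect ((541.4439697265625, 88.19540405273438), (37.47580337524414, 14.94759750366211), 41.397212982177734) axis yaw 41.39725 rel 0.004403310478755339 -64.96916630605207
[249.23041475 195.7016129 ] 868 mean [0.46489775 0.06185764] rect ((466.3140563964844, 60.49172592163086), (24.56881332397461, 43.577335357666016), 10.205859184265137) axis yaw 100.20585 rel 0.08272280962645161 -156.9038823832448
[388.66475973 235.97940503] 874 mean [0.60573363 0.04533758] rect ((606.3796997070312, 47.46251678466797), (43.26942443847656, 27.576496124267578), 10.214781761169434) axis yaw 10.214775 rel 0.08117751720646126 -37.10283093134477
top (array([0.55423076, 0.17919562]), np.float64(0.0385295056466117), np.float64(138.57220523556586))
left (array([0.45601751, 0.05654502]), np.float64(0.04293613970604666), np.float64(102.20456643056431))
right (array([0.6107136 , 0.03410084]), np.float64(0.04390252266792812), np.float64(10.692223023381075))
vent (array([0.54033293, 0.0932059 ]), np.float64(0.03414009721616247), np.float64(54.323667819176976))
```

drive_tool(motion=[10, 40, -20, 0, 0, 0.15, 21, 80, -50, 0, 0, 0.3, 21, 98, -80, 0, 0, 0.45, 21, 98, -110, 0, 0, 0.6, 21, 98, -115, 0, 0, 0.68, 21, 98, -115, 0, 0, 0.68, 21, 98, -115, 0, 0, 0.68])

```text
clock: 2.45
eef_pos: [0.5512, 0.1749, 0.1563]
eef_rot: [1.108, 2.939, 0.001]
force: [-0.5, 0.8, 0.6]
gripper_width: 0.526
```

Run:
```python
from h import *
s=bot.sense();print(s['joint_pos'].round(3),s['eef_pos'],s['eef_rot'],s['force'],s['ft_torque'])
cv2.imwrite('pics/w2.png',cams.grab_frame('wrist'))
a=cams.grab_frame('scene');crop(a,230,150,390,270,5,'sc2.png')
```

```text
[ 0.307  0.138  0.087  1.518 -0.     1.028] [0.55115461 0.17490185 0.15629732] [1.10780078e+00 2.93868105e+00 1.14568190e-03] [-0.48327644  0.76000407  0.6116568 ] [-0.03379402 -0.02575477 -0.0247134 ]
```

View pics/w2.png

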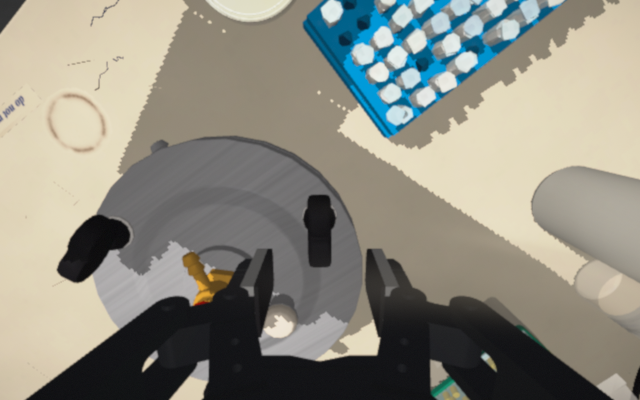

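View pics/sc2.png

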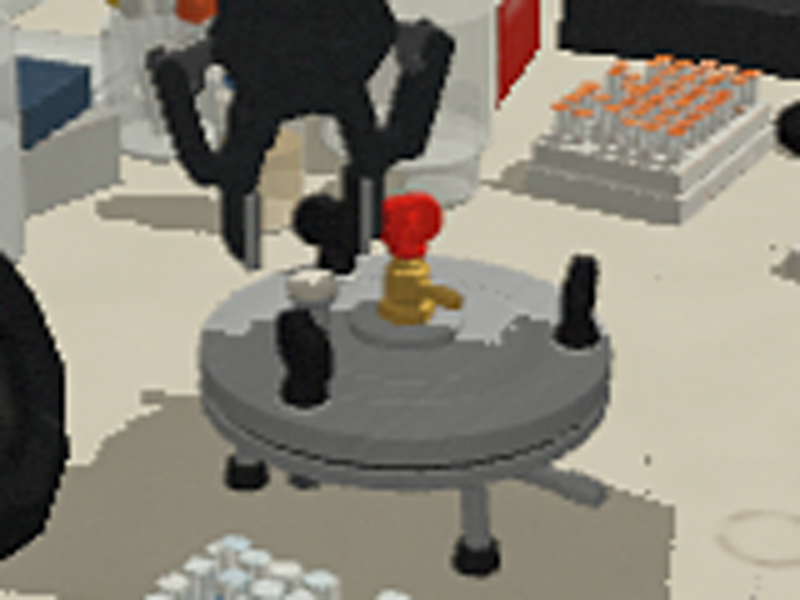

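drive_tool(motion=[0, 2, -40, 0, 0, 0, 0, 2, -59, 0, 0, 0, 0, 2, -59, 0, 0, 0])

```text
clock: 2.85
eef_pos: [0.5498, 0.1773, 0.0942]
eef_rot: [-1.104, -2.938, 0.003]
force: [0.6, -0.4, -0.3]
gripper_width: 0.523
```

drive_tool(motion=[0, 0, 0, 0, 0, 0, 0, 0, 0, 0, 0, 0, 0, 0, 0, 0, 0, 0, 0, 0, 0, 0, 0, 0], fingers=0, grip_force=60)

```text
clock: 3.25
eef_pos: [0.5503, 0.1764, 0.0982]
eef_rot: [1.104, 2.941, -0.004]
force: [-9.4, -10.8, 5.6]
gripper_width: 0.153
```

Run:
```python
from h import *
s=bot.sense();print(s['clock'],s['joint_pos'].round(3),s['eef_pos'],s['eef_rot'],s['force'],s['ft_torque'],s['gripper_width']*85.4)
cv2.imwrite('pics/w3.png',cams.grab_frame('wrist'))
```

```text
3.25 [ 0.311  0.145 -0.018  1.41  -0.003  1.029] [0.55025219 0.17635551 0.09820567] [ 1.10357857  2.94078583 -0.00435235] [ -9.41937328 -10.78931252   5.60094857] [-2.0061424   1.77484681  0.12540065] 13.085712287970537
```

View pics/w3.png

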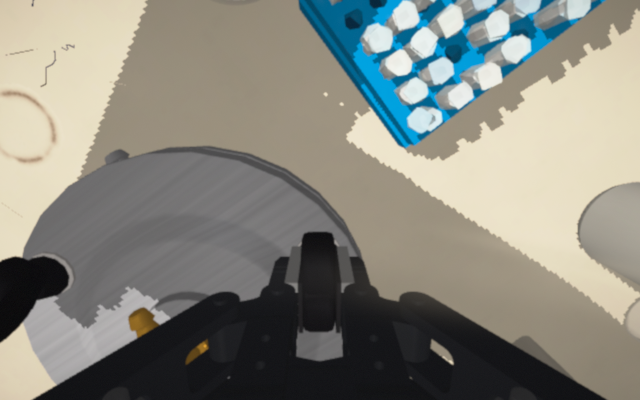

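drive_tool(motion=[-1, -1, 0, 0, 0, -0.12, -1, -1, 0, 0, 0, -0.24, -1, -1, 0, 0, 0, -0.36, -1, -1, 0, 0, 0, -0.48, -1, -1, 0, 0, 0, -0.6])

```text
clock: 3.8
eef_pos: [0.5505, 0.1764, 0.0982]
eef_rot: [1.928, 2.478, 0.001]
force: [-1.5, -3.4, 2.0]
gripper_width: 0.156
```

```bash
cat > st.py <<'E'
from h import *
s=bot.sense()
T=R.from_rotvec(s['eef_rot']).as_matrix()
f=s['force'];x=T[:,0]
print('t',s['clock'],'j',s['joint_pos'].round(3),'p',(s['eef_pos']*1000).round(1),'yaw',round(float(np.arctan2(x[1],x[0])),3),'F',f.round(1),'M',s['ft_torque'].round(3),'w',round(s['gripper_width']*85.4,2))
E
python3 st.py
```

```text
t 3.8 j [ 3.110e-01  1.420e-01 -2.000e-02  1.406e+00 -1.000e-03  1.633e+00] p [550.5 176.4  98.2] yaw 1.819 F [-1.5 -3.4  2. ] M [-0.998  0.357  0.854] w 13.34
```

```bash
python3 - <<'E'
from h import *
cv2.imwrite('pics/w4.png',cams.grab_frame('wrist')[120:,160:480])
E
python3 st.py
```

```text
t 3.85 j [ 3.110e-01  1.420e-01 -2.000e-02  1.406e+00 -1.000e-03  1.640e+00] p [550.5 176.4  98.2] yaw 1.813 F [-2.2 -5.4  2.9] M [-1.138  0.469  0.906] w 13.01
```

View pics/w4.png

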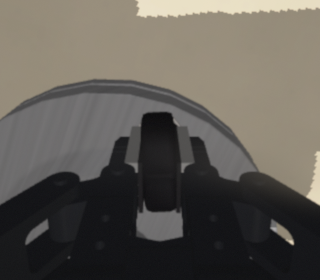

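drive_tool(motion=[0, 0, 0, 0, 0, -0.1, 0, 0, 0, 0, 0, -0.2, 0, 0, 0, 0, 0, -0.3])

```text
clock: 4.15
eef_pos: [0.5506, 0.1765, 0.0984]
eef_rot: [2.266, 2.172, 0.001]
force: [-1.7, -8.7, 5.4]
gripper_width: 0.157
```

```bash
python3 st.py
python3 - <<'E'
from h import *
cv2.imwrite('pics/w5.png',cams.grab_frame('wrist')[120:,160:480])
E
```

```text
t 4.15 j [ 0.311  0.142 -0.02   1.406 -0.002  1.924] p [550.6 176.5  98.4] yaw 1.529 F [-1.7 -8.7  5.4] M [-1.729  0.124  5.835] w 13.41
```

View pics/w5.png

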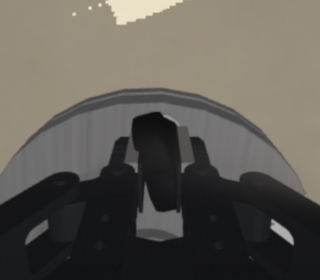

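drive_tool(motion=[0, 0, 0, 0, 0, 0.12, 0, 0, 0, 0, 0, 0.25])

```text
clock: 4.4
eef_pos: [0.5505, 0.1765, 0.0982]
eef_rot: [1.971, 2.443, 0.001]
force: [-1.8, -6.3, 3.6]
gripper_width: 0.153
```

drive_tool(motion=[0, 0, 0, 0, 0, 0, 0, 0, 0, 0, 0, 0, 0, 0, 0, 0, 0, 0, 0, 0, 40, 0, 0, 0, 0, 0, 80, 0, 0, 0, -20, -30, 100, 0, 0, 0, -50, -70, 100, 0, 0, 0, -87, -116, 100, 0, 0, 0, -87, -116, 85, 0, 0, 0, -87, -116, 65, 0, 0, 0, -87, -116, 65, 0, 0, 0], fingers=45)

```text
clock: 5.5
eef_pos: [0.4619, 0.0605, 0.1597]
eef_rot: [-1.985, -2.433, 0.002]
force: [0.6, 0.7, 0.6]
gripper_width: 0.525
```

```bash
python3 st.py
python3 - <<'E'
from h import *
cv2.imwrite('pics/w6.png',cams.grab_frame('wrist'))
E
```

```text
t 5.5 j [ 0.13  -0.127 -0.173  1.527  0.     1.499] p [461.9  60.5 159.7] yaw 1.773 F [0.6 0.7 0.6] M [ 0.023  0.007 -0.04 ] w 44.84
```

View pics/w6.png

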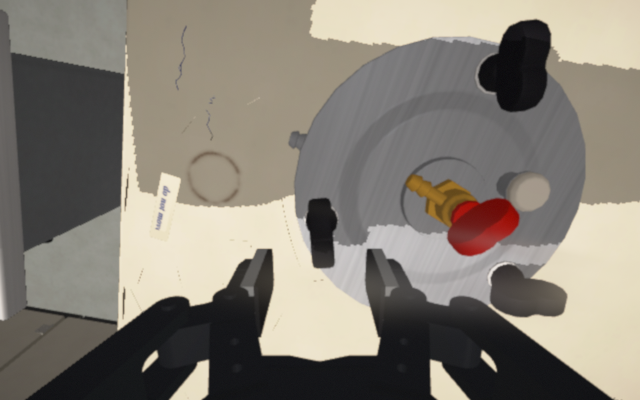

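drive_tool(motion=[1, 0, -40, 0, 0, 0, 1, 0, -61, 0, 0, 0, 1, 0, -61, 0, 0, 0])

```text
clock: 5.85
eef_pos: [0.4629, 0.0612, 0.0985]
eef_rot: [-1.982, -2.434, 0.004]
force: [0.2, 0.9, 0.9]
gripper_width: 0.528
```

drive_tool(motion=[0, 0, 0, 0, 0, 0, 0, 0, 0, 0, 0, 0, 0, 0, 0, 0, 0, 0, 0, 0, 0, 0, 0, 0], fingers=0, grip_force=60)

```text
clock: 6.25
eef_pos: [0.4634, 0.0612, 0.1024]
eef_rot: [-1.983, -2.436, -0.001]
force: [-10.0, 0.5, 9.2]
gripper_width: 0.154
```

```bash
python3 st.py
```

```text
t 6.25 j [ 1.310e-01 -1.210e-01 -2.780e-01  1.414e+00  1.000e-03  1.498e+00] p [463.4  61.2 102.4] yaw 1.775 F [-10.    0.5   9.2] M [0.048 2.004 0.129] w 13.16
```

drive_tool(motion=[-1, 0, 0, 0, 0, -0.12, -1, 0, 0, 0, 0, -0.24, -1, 0, 0, 0, 0, -0.36])

```text
clock: 6.55
eef_pos: [0.464, 0.0612, 0.1024]
eef_rot: [2.391, 2.035, 0.004]
force: [0.8, -1.1, 2.7]
gripper_width: 0.151
```

```bash
python3 st.py
```

```text
t 6.55 j [ 0.131 -0.123 -0.279  1.411 -0.     1.863] p [464.   61.2 102.4] yaw 1.41 F [ 0.8 -1.1  2.7] M [-0.091 -0.064  0.111] w 12.94
```

drive_tool(motion=[0, 0, 0, 0, 0, -0.12, 0, 0, 0, 0, 0, -0.24, 0, 0, 0, 0, 0, -0.36])

```text
clock: 6.85
eef_pos: [0.4646, 0.0609, 0.1024]
eef_rot: [2.716, 1.573, 0.006]
force: [4.6, -2.7, -0.0]
gripper_width: 0.151
```

```bash
python3 st.py
```

```text
t 6.85 j [ 1.310e-01 -1.220e-01 -2.790e-01  1.410e+00 -1.000e-03  2.223e+00] p [464.6  60.9 102.4] yaw 1.05 F [ 4.6 -2.7 -0. ] M [-0.511 -0.947  0.167] w 12.9
```

drive_tool(motion=[0, 0, 0, 0, 0, -0.12, 0, 0, 0, 0, 0, -0.24, 0, 0, 0, 0, 0, -0.36])

```text
clock: 7.15
eef_pos: [0.4652, 0.0605, 0.1024]
eef_rot: [2.954, 1.061, 0.007]
force: [7.1, -5.1, -1.5]
gripper_width: 0.15
```

```bash
python3 st.py
```

```text
t 7.15 j [ 1.310e-01 -1.220e-01 -2.790e-01  1.409e+00 -2.000e-03  2.583e+00] p [465.2  60.5 102.4] yaw 0.69 F [ 7.1 -5.1 -1.5] M [-1.187 -1.527  0.225] w 12.79
```

drive_tool(motion=[1, -1, 0, 0, 0, -0.12, 1, -1, 0, 0, 0, -0.24, 1, -1, 0, 0, 0, -0.36, 1, -1, 0, 0, 0, -0.46])

```text
clock: 7.55
eef_pos: [0.4655, 0.06, 0.1025]
eef_rot: [3.118, 0.37, 0.006]
force: [2.4, -5.1, 3.7]
gripper_width: 0.153
```

```bash
python3 st.py
```

```text
t 7.55 j [ 1.290e-01 -1.200e-01 -2.770e-01  1.410e+00 -2.000e-03  3.034e+00] p [465.5  60.  102.5] yaw 0.236 F [ 2.4 -5.1  3.7] M [-1.18  -0.458  5.343] w 13.04
```

drive_tool(motion=[0, 0, 0, 0, 0, 0.12, 0, 0, 0, 0, 0, 0.25])

```text
clock: 7.75
eef_pos: [0.4654, 0.06, 0.1023]
eef_rot: [3.045, 0.765, 0.006]
force: [3.4, -0.9, 0.5]
gripper_width: 0.151
```

drive_tool(motion=[0, 0, 0, 0, 0, 0, 0, 0, 0, 0, 0, 0, 0, 0, 0, 0, 0, 0, 0, 0, 45, 0, 0, 0, 0, 0, 90, 0, 0, 0.1, 30, -4, 110, 0, 0, 0.25, 70, -8, 120, 0, 0, 0.4, 110, -12, 120, 0, 0, 0.55, 144, -17, 120, 0, 0, 0.7, 144, -17, 120, 0, 0, 0.85, 144, -17, 120, 0, 0, 1.0, 144, -17, 120, 0, 0, 1.15], fingers=45)

```text
clock: 8.95
eef_pos: [0.6081, 0.0428, 0.2197]
eef_rot: [-2.145, -2.294, 0.001]
force: [0.5, -0.4, 0.0]
gripper_width: 0.529
```

```bash
python3 st.py
```

```text
t 8.95 j [0.07  0.231 0.316 1.657 0.    1.574] p [608.1  42.8 219.7] yaw 1.638 F [ 0.5 -0.4  0. ] M [ 0.039 -0.002  0.015] w 45.17
```

drive_tool(motion=[1, 1, 0, 0, 0, 0.145, 1, 1, 0, 0, 0, 0.29, 1, 1, 0, 0, 0, 0.435, 1, 1, 0, 0, 0, 0.58, 1, 1, 0, 0, 0, 0.725, 1, 1, 0, 0, 0, 0.87, 1, 1, 0, 0, 0, 1.015, 1, 1, -10, 0, 0, 1.16, 1, 1, -20, 0, 0, 1.305, 1, 1, -30, 0, 0, 1.45, 1, 1, -45, 0, 0, 1.595, 1, 1, -60, 0, 0, 1.685])

```text
clock: 10.15
eef_pos: [0.6089, 0.0439, 0.1598]
eef_rot: [-0.284, 3.129, 0.0]
force: [-0.0, 0.4, -1.0]
gripper_width: 0.527
```

```bash
python3 st.py
python3 - <<'E'
from h import *
import pickle
pickle.dump(cams.get_calibration('wrist'),open('w7.pkl','wb'))
cv2.imwrite('pics/w7.png',cams.grab_frame('wrist'))
E
```

```text
t 10.15 j [ 0.072  0.218  0.185  1.538  0.    -0.109] p [608.9  43.9 159.8] yaw -2.96 F [-0.   0.4 -1. ] M [ 0.015  0.045 -0.017] w 44.98
```

View pics/w7.png

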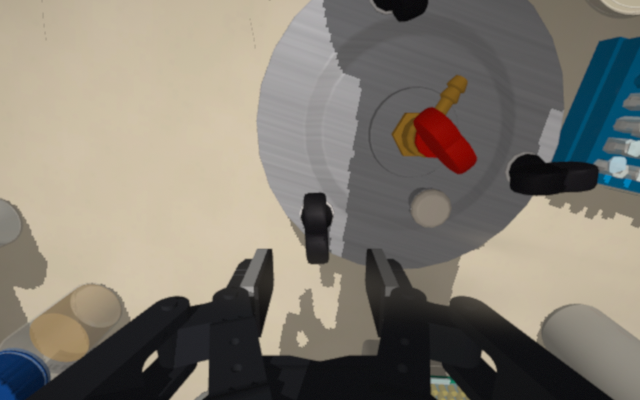

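drive_tool(motion=[0, -1.5, -40, 0, 0, 0, 0, -1.5, -60, 0, 0, 0, 0, -1.5, -60, 0, 0, 0])

```text
clock: 10.5
eef_pos: [0.6072, 0.0423, 0.0973]
eef_rot: [0.274, -3.124, -0.0]
force: [0.6, 0.9, -0.7]
gripper_width: 0.528
```

drive_tool(motion=[0, 0, 0, 0, 0, 0, 0, 0, 0, 0, 0, 0, 0, 0, 0, 0, 0, 0, 0, 0, 0, 0, 0, 0], fingers=0, grip_force=60)

```text
clock: 10.9
eef_pos: [0.6099, 0.0423, 0.1024]
eef_rot: [-0.279, 3.126, -0.001]
force: [-1.1, -1.8, 6.9]
gripper_width: 0.148
```

```bash
python3 st.py
```

```text
t 10.9 j [ 0.069  0.219  0.076  1.424 -0.    -0.108] p [609.9  42.3 102.4] yaw -2.964 F [-1.1 -1.8  6.9] M [-0.363  0.168  0.095] w 12.64
```

drive_tool(motion=[0, 0, 0, 0, 0, -0.12, 0, 0, 0, 0, 0, -0.24, 0, 0, 0, 0, 0, -0.36])

```text
clock: 11.2
eef_pos: [0.6098, 0.0417, 0.1023]
eef_rot: [0.294, 3.125, -0.002]
force: [-1.0, -5.5, 6.5]
gripper_width: 0.153
```

```bash
python3 st.py
```

```text
t 11.2 j [ 0.069  0.219  0.076  1.424 -0.002  0.257] p [609.8  41.7 102.3] yaw 2.954 F [-1.  -5.5  6.5] M [-1.154  0.029  0.193] w 13.04
```

drive_tool(motion=[0, -0.5, 0, 0, 0, -0.12, 0, -0.5, 0, 0, 0, -0.24, 0, -0.5, 0, 0, 0, -0.36])

```text
clock: 11.5
eef_pos: [0.6096, 0.0411, 0.1022]
eef_rot: [0.849, 3.022, -0.001]
force: [-0.7, -6.4, 6.8]
gripper_width: 0.151
```

```bash
python3 st.py
```

```text
t 11.5 j [ 0.068  0.219  0.075  1.425 -0.002  0.616] p [609.6  41.1 102.2] yaw 2.594 F [-0.7 -6.4  6.8] M [-1.152  0.339  0.204] w 12.92
```

drive_tool(motion=[0, -1, 0, 0, 0, -0.12, 0, -1, 0, 0, 0, -0.24, 0, -1, 0, 0, 0, -0.36])

```text
clock: 11.8
eef_pos: [0.6096, 0.0408, 0.1024]
eef_rot: [1.366, 2.826, 0.0]
force: [-2.1, -4.3, 8.8]
gripper_width: 0.156
```

```bash
python3 st.py
```

```text
t 11.8 j [ 6.800e-02  2.190e-01  7.500e-02  1.425e+00 -1.000e-03  9.680e-01] p [609.6  40.8 102.4] yaw 2.241 F [-2.1 -4.3  8.8] M [-1.133  0.544  5.686] w 13.29
```

drive_tool(motion=[0, 0, 0, 0, 0, 0.12, 0, 0, 0, 0, 0, 0.25])

```text
clock: 12.0
eef_pos: [0.6096, 0.0409, 0.1022]
eef_rot: [0.994, 2.977, 0.0]
force: [0.4, -2.4, 6.3]
gripper_width: 0.149
```

drive_tool(motion=[0, 0, 0, 0, 0, 0, 0, 0, 0, 0, 0, 0, 0, 0, 0, 0, 0, 0, 0, 0, 45, 0, 0, 0, 0, 0, 90, 0, 0, 0.1, -30, 25, 105, 0, 0, 0.25, -68, 52, 105, 0, 0, 0.4, -68, 52, 105, 0, 0, 0.55, -68, 52, 105, 0, 0, 0.7, -68, 52, 105, 0, 0, 0.85, -68, 52, 105, 0, 0, 1.0, -68, 52, 105, 0, 0, 1.15], fingers=45)

```text
clock: 13.2
eef_pos: [0.5409, 0.093, 0.2052]
eef_rot: [0.78, -3.043, -0.0]
force: [0.1, -0.7, 0.9]
gripper_width: 0.531
```

drive_tool(motion=[0, 0, 0, 0, 0, 0.15, 0, 0, 0, 0, 0, 0.3, 0, 0, 0, 0, 0, 0.4, 0, 0, 0, 0, 0, 0.4])

```text
clock: 13.6
eef_pos: [0.5409, 0.093, 0.2051]
eef_rot: [1.363, -2.83, -0.0]
force: [1.4, 0.4, -0.1]
gripper_width: 0.524
```

```bash
python3 st.py
python3 - <<'E'
from h import *
import pickle
c=cams.get_calibration('wrist');pickle.dump(c,open('w8.pkl','wb'))
im=cams.grab_frame('wrist');cv2.imwrite('pics/w8.png',im)
hsv=cv2.cvtColor(im,cv2.COLOR_BGR2HSV)
m=(((hsv[...,0]<8)|(hsv[...,0]>172))&(hsv[...,1]>150)&(hsv[...,2]>80)).astype('uint8')
n,l,st,ce=cv2.connectedComponentsWithStats(m)
for i in range(1,n):
  if st[i][4]>100:
    print(st[i],ce[i],onz(c,*ce[i],.15))
E
```

```text
t 13.6 j [ 0.17   0.076  0.113  1.609  0.    -0.727] p [540.9  93.  205.1] yaw -2.244 F [ 1.4  0.4 -0.1] M [ 0.024 -0.006  0.029] w 44.76
[305 197  28  52 985] [318.39695431 221.38375635] [0.53938613 0.09119032 0.15      ]
```

View pics/w8.png

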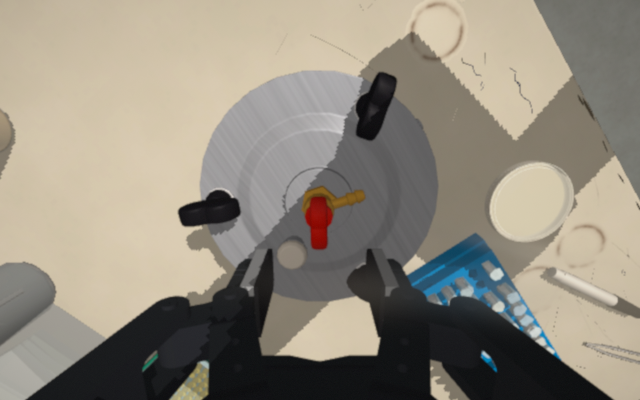

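```bash
cat > yaw.py <<'E'
from h import *
import pickle,sys
def yaws(im,c,rois,thr=50):
    k=4;big=cv2.resize(im,None,fx=k,fy=k,interpolation=cv2.INTER_CUBIC);g=cv2.cvtColor(big,cv2.COLOR_BGR2GRAY)
    for nm,(x0,y0,x1,y1) in rois.items():
        m=(g[y0*k:y1*k,x0*k:x1*k]<thr).astype('uint8')
        n,l,st,ce=cv2.connectedComponentsWithStats(m); i=1+np.argmax(st[1:,4])
        cs,_=cv2.findContours((l==i).astype('uint8'),cv2.RETR_EXTERNAL,cv2.CHAIN_APPROX_NONE)
        h=cv2.convexHull(max(cs,key=cv2.contourArea))[:,0].astype(float)
        h=cv2.approxPolyDP(h.astype(np.float32)[:,None],1.5,True)[:,0]
        w=[]
        for a,b in zip(h,np.roll(h,-1,0)):
            L=np.hypot(*(b-a))/k
            pa=[(q+0.5)/k-0.5+np.array([x0,y0]) for q in (a,b)]
            A,B=[onz(c,*q,.12)[:2] for q in pa];d=B-A
            w.append((L,np.arctan2(d[1],d[0])%np.pi,pa[0].round(1),pa[1].round(1)))
        w.sort(key=lambda t:-t[0])
        print(nm,[(round(float(t[0]),1),round(float(t[1]),3),t[2].tolist(),t[3].tolist()) for t in w[:4]])
if __name__=='__main__':
    c=pickle.load(open('w8.pkl','rb'));im=cv2.imread('pics/w8.png')
    for thr in (40,55): yaws(im,c,dict(B=(345,60,410,150),C=(165,175,255,240)),thr)
    c=pickle.load(open('w7.pkl','rb'));im=cv2.imread('pics/w7.png')
    for thr in (40,55):yaws(im,c,dict(B=(500,140,610,210),C0=(290,180,345,270)),thr)
    c=pickle.load(open('w1.pkl','rb'));im=cv2.imread('pics/w1.png')
    for thr in (40,55):yaws(im,c,dict(A0=(335,55,390,115),B0=(230,165,265,230),C0=(360,210,420,255)),thr)
E
python3 yaw.py
```

```text
B [(33.6, 0.259, [358.1, 100.1], [378.1, 73.1]), (30.8, 0.572, [391.9, 96.9], [380.9, 125.6]), (29.8, 0.924, [356.1, 133.9], [356.4, 104.1]), (8.6, 0.779, [395.4, 81.6], [393.9, 90.1])]
C [(38.0, 2.926, [180.4, 208.1], [214.4, 191.1]), (25.4, 2.583, [218.9, 222.1], [193.6, 224.9]), (14.5, 1.865, [223.4, 191.4], [235.6, 199.1]), (11.6, 2.718, [230.1, 219.4], [218.9, 222.1])]
B [(32.1, 0.572, [392.4, 96.6], [380.9, 126.6]), (31.3, 0.264, [357.6, 100.4], [376.1, 75.1]), (25.3, 0.942, [355.9, 134.1], [355.6, 108.9]), (11.4, 2.162, [382.1, 72.1], [392.9, 75.9])]
C [(39.1, 2.926, [180.4, 207.9], [215.4, 190.4]), (26.1, 2.57, [218.9, 222.6], [192.9, 225.1]), (16.2, 1.839, [223.4, 191.1], [236.9, 200.1]), (12.1, 2.728, [230.6, 219.6], [218.9, 222.6])]
B [(55.7, 1.626, [528.6, 154.1], [583.9, 161.4]), (29.2, 1.871, [577.4, 190.9], [548.4, 194.1]), (18.0, 1.767, [548.4, 194.1], [530.4, 194.4]), (13.8, 0.386, [509.6, 184.6], [509.1, 170.9])]
C0 [(45.5, 0.094, [331.4, 215.4], [326.6, 260.6]), (40.7, 0.313, [307.4, 256.9], [301.1, 216.6]), (22.6, 0.526, [323.6, 194.1], [331.4, 215.4]), (21.9, 3.1
[... 858 characters left out ...]
236, [403.9, 246.6], [384.9, 247.6]), (15.0, 0.984, [368.1, 232.4], [379.1, 222.1]), (12.3, 0.134, [384.9, 247.6], [372.6, 247.1])]
A0 [(24.5, 2.441, [362.9, 72.1], [377.4, 91.9]), (23.8, 2.12, [349.1, 96.9], [341.4, 74.4]), (20.3, 2.75, [370.1, 111.9], [353.4, 100.4]), (10.7, 0.828, [380.9, 105.6], [372.4, 112.1])]
B0 [(26.0, 1.875, [242.1, 214.4], [236.9, 188.9]), (22.1, 1.47, [263.1, 194.9], [257.9, 216.4]), (13.3, 2.453, [251.9, 174.6], [260.9, 184.4]), (11.5, 1.654, [236.9, 188.9], [237.1, 177.4])]
C0 [(24.5, 2.855, [387.6, 220.1], [409.6, 230.9]), (21.8, 0.241, [404.4, 246.9], [382.6, 248.1]), (15.4, 0.985, [368.1, 231.9], [379.4, 221.4]), (10.5, 1.808, [411.1, 233.1], [410.9, 243.6])]
```

drive_tool(motion=[-40, -18, 0, 0, 0, -0.14, -76, -33, 0, 0, 0, -0.28, -76, -33, -20, 0, 0, -0.38, -76, -33, -60, 0, 0, -0.38, -76, -33, -103, 0, 0, -0.38, -76, -33, -103, 0, 0, -0.38])

```text
clock: 14.25
eef_pos: [0.4617, 0.0595, 0.0971]
eef_rot: [0.797, -3.03, -0.002]
force: [-0.7, 0.6, 0.2]
gripper_width: 0.533
```

drive_tool(motion=[0, 0, 0, 0, 0, 0, 0, 0, 0, 0, 0, 0, 0, 0, 0, 0, 0, 0, 0, 0, 0, 0, 0, 0], fingers=0, grip_force=60)

```text
clock: 14.65
eef_pos: [0.4661, 0.0604, 0.1049]
eef_rot: [-0.805, 3.033, -0.0]
force: [-2.6, 0.7, 7.8]
gripper_width: 0.151
```

```bash
python3 st.py
```

```text
t 14.65 j [ 0.129 -0.119 -0.271  1.415  0.    -0.39 ] p [466.1  60.4 104.9] yaw -2.623 F [-2.6  0.7  7.8] M [0.195 0.512 0.636] w 12.9
```

drive_tool(motion=[0, 0, 0, 0, 0, -0.1, 0, 0, 0, 0, 0, -0.1])

```text
clock: 14.85
eef_pos: [0.4661, 0.0603, 0.105]
eef_rot: [-0.65, 3.07, -0.001]
force: [-2.2, -0.1, 7.3]
gripper_width: 0.151
```

```bash
python3 st.py
```

```text
t 14.85 j [ 0.129 -0.119 -0.271  1.415 -0.    -0.289] p [466.1  60.3 105. ] yaw -2.724 F [-2.2 -0.1  7.3] M [-0.067  0.444  2.007] w 12.94
```

drive_tool(motion=[0, 0, 0, 0, 0, 0, 0, 0, 0, 0, 0, 0, 0, 0, 0, 0, 0, 0, 0, 0, 45, 0, 0, 0, 0, 0, 90, 0, 0, 0, 30, 15, 102, 0, 0, 0.1, 50, 22, 102, 0, 0, 0.2, 50, 22, 102, 0, 0, 0.2], fingers=45)

```text
clock: 15.65
eef_pos: [0.5167, 0.0826, 0.204]
eef_rot: [-0.96, 2.991, -0.0]
force: [0.2, -0.3, -1.1]
gripper_width: 0.527
```

```bash
python3 st.py
python3 - <<'E'
from h import *
import pickle
pickle.dump(cams.get_calibration('wrist'),open('w9.pkl','wb'))
cv2.imwrite('pics/w9.png',cams.grab_frame('wrist'))
E
```

```text
t 15.65 j [ 0.158  0.014  0.047  1.603 -0.    -0.462] p [516.7  82.6 204. ] yaw -2.521 F [ 0.2 -0.3 -1.1] M [-0.     0.078  0.021] w 44.98
```

View pics/w9.png

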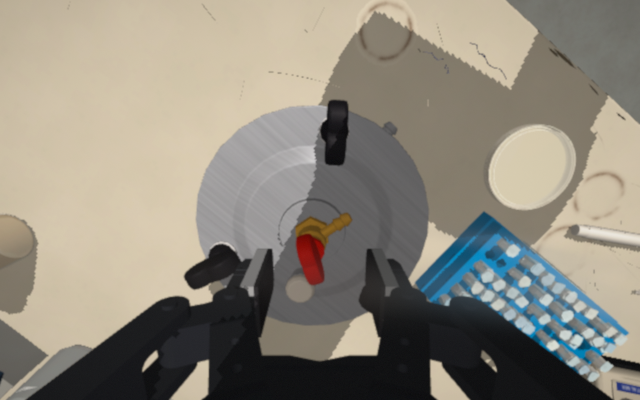

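Run:
```python
from h import *
from yaw import yaws
c=cams.get_calibration('wrist')
y=1.773
T=R.from_matrix(np.array([[np.cos(y),np.sin(y),0],[np.sin(y),-np.cos(y),0],[0,0,-1]]))
M=np.array([[0.001,0.959,0.284],[1,-.001,0],[.001,.284,-.959]])
c['eye']=np.array([.4619,.0605,.1597])+T.apply([.07224,-.0002,-.14277]); c['rotation']=(T*R.from_matrix(M)).as_rotvec()
im=cv2.imread('pics/w6.png')
for t in (40,55): yaws(im,c,dict(A=(470,10,560,115),B0=(295,190,345,275)),t)
import pickle
c=pickle.load(open('w9.pkl','rb'));im=cv2.imread('pics/w9.png')
for t in (40,55): yaws(im,c,dict(B=(310,90,360,170)),t)
```

```text
A [(47.0, 1.191, [481.1, 64.9], [509.1, 27.1]), (37.4, 1.875, [549.1, 47.1], [545.6, 84.4]), (31.5, 2.596, [501.1, 107.6], [480.4, 83.9]), (15.3, 0.299, [524.9, 109.4], [509.6, 110.9])]
B0 [(30.8, 1.658, [335.9, 221.9], [331.6, 252.4]), (27.2, 1.974, [312.4, 248.1], [306.4, 221.6]), (20.2, 1.634, [306.4, 221.6], [309.1, 201.6]), (14.3, 2.199, [327.6, 199.1], [333.6, 212.1])]
A [(47.5, 1.185, [481.1, 64.4], [509.6, 26.4]), (37.7, 1.876, [549.4, 47.6], [545.9, 85.1]), (31.7, 2.591, [500.9, 107.9], [480.1, 83.9]), (14.6, 0.304, [524.6, 109.9], [510.1, 111.4])]
B0 [(42.2, 1.705, [336.4, 220.4], [332.6, 262.4]), (39.2, 1.939, [313.4, 260.4], [306.1, 221.9]), (20.7, 1.637, [306.1, 221.9], [308.9, 201.4]), (19.8, 2.17, [328.1, 199.1], [335.9, 217.4])]
B [(29.8, 0.779, [325.1, 161.1], [320.6, 131.6]), (29.6, 0.5, [347.6, 131.1], [343.4, 160.4]), (25.0, 0.679, [346.9, 106.1], [347.6, 131.1]), (24.3, 0.324, [321.1, 127.1], [328.1, 103.9])]
B [(29.8, 0.501, [347.9, 131.6], [343.6, 161.1]), (29.1, 0.774, [324.6, 160.6], [320.4, 131.9]), (26.0, 0.678, [347.1, 105.6], [347.9, 131.6]), (25.1, 0.323, [320.9, 127.1], [328.1, 103.1])]
```

drive_tool(motion=[24, 10, 0, 0, 0, 0.14, 24, 10, 0, 0, 0, 0.28, 24, 10, -40, 0, 0, 0.28, 24, 10, -71, 0, 0, 0.28, 24, 10, -71, 0, 0, 0.28])

```text
clock: 16.2
eef_pos: [0.536, 0.0912, 0.1289]
eef_rot: [1.358, -2.825, -0.003]
force: [-0.6, -0.0, -0.2]
gripper_width: 0.529
```

drive_tool(motion=[0, 0, 0, 0, 0, 0, 0, 0, 0, 0, 0, 0, 0, 0, 0, 0, 0, 0, 0, 0, 0, 0, 0, 0, 0, 0, 0, 0, 0, 0], fingers=0, grip_force=50)

```text
clock: 16.7
eef_pos: [0.5402, 0.0916, 0.136]
eef_rot: [-1.361, 2.827, -0.004]
force: [0.5, -3.9, 7.2]
gripper_width: 0.113
```

```bash
python3 st.py
python3 - <<'E'
from h import *
cv2.imwrite('pics/w10.png',cams.grab_frame('wrist'))
crop(cams.grab_frame('scene'),250,120,370,240,5,'sc10.png')
E
```

```text
t 16.7 j [ 1.68e-01  6.20e-02 -3.40e-02  1.47e+00 -1.00e-03 -7.29e-01] p [540.2  91.6 136. ] yaw -2.244 F [ 0.5 -3.9  7.2] M [-0.67  -0.133  0.036] w 9.68
```

View pics/w10.png

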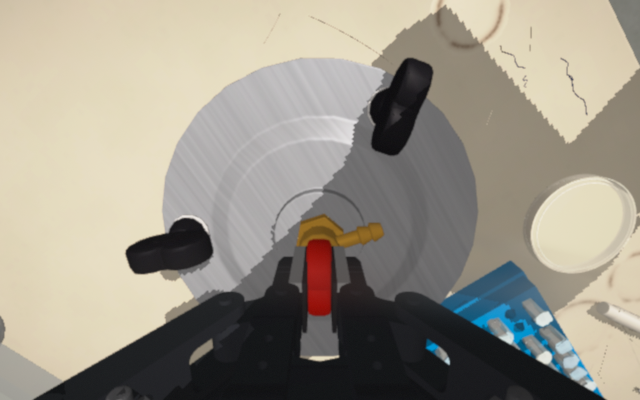

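View pics/sc10.png

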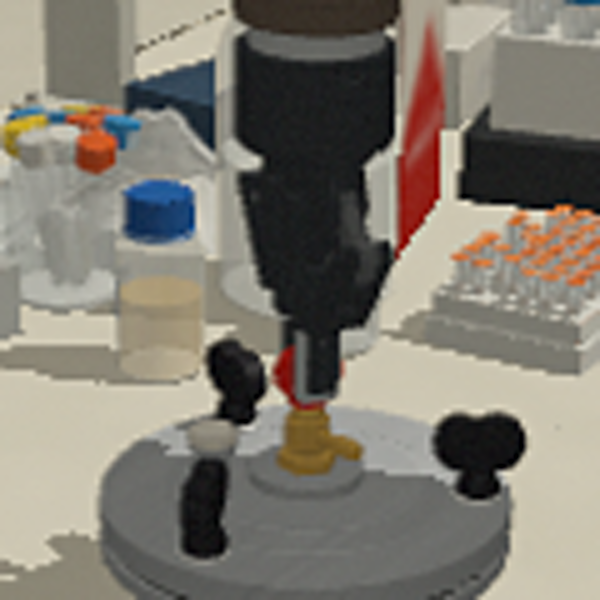

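drive_tool(motion=[0, 0, 0, 0, 0, -0.12, 0, 0, 0, 0, 0, -0.24, 0, 0, 0, 0, 0, -0.36])

```text
clock: 17.1
eef_pos: [0.54, 0.0918, 0.1358]
eef_rot: [-0.826, 3.027, -0.002]
force: [0.3, -1.9, 6.6]
gripper_width: 0.12
```

```bash
python3 st.py
```

```text
t 17.1 j [ 1.69e-01  6.20e-02 -3.40e-02  1.47e+00 -1.00e-03 -3.64e-01] p [540.   91.8 135.8] yaw -2.609 F [ 0.3 -1.9  6.6] M [-0.419 -0.036  0.068] w 10.22
```

drive_tool(motion=[0, 0, 0, 0, 0, -0.12, 0, 0, 0, 0, 0, -0.24, 0, 0, 0, 0, 0, -0.36])

```text
clock: 17.4
eef_pos: [0.54, 0.092, 0.1357]
eef_rot: [-0.271, 3.126, 0.0]
force: [0.8, -0.3, 4.7]
gripper_width: 0.118
```

```bash
python3 st.py
```

```text
t 17.4 j [ 0.169  0.063 -0.034  1.47  -0.    -0.004] p [540.   92.  135.7] yaw -2.969 F [ 0.8 -0.3  4.7] M [-0.124 -0.117  0.083] w 10.11
```

drive_tool(motion=[0, 0, 0, 0, 0, -0.12, 0, 0, 0, 0, 0, -0.24, 0, 0, 0, 0, 0, -0.36])

```text
clock: 17.7
eef_pos: [0.54, 0.0923, 0.1354]
eef_rot: [0.293, 3.124, 0.002]
force: [1.2, 1.2, 3.8]
gripper_width: 0.12
```

```bash
python3 st.py
```

```text
t 17.7 j [ 0.169  0.063 -0.035  1.47   0.     0.356] p [540.   92.3 135.4] yaw 2.955 F [1.2 1.2 3.8] M [ 0.14  -0.282  0.076] w 10.23
```

drive_tool(motion=[0, 0, 0, 0, 0, -0.12, 0, 0, 0, 0, 0, -0.24, 0, 0, 0, 0, 0, -0.36])

```text
clock: 18.0
eef_pos: [0.5401, 0.0925, 0.1354]
eef_rot: [0.844, 3.023, 0.003]
force: [1.9, 1.0, 3.7]
gripper_width: 0.118
```

```bash
python3 st.py
```

```text
t 18.0 j [ 0.169  0.063 -0.035  1.47   0.     0.714] p [540.1  92.5 135.4] yaw 2.597 F [1.9 1.  3.7] M [-0.038 -0.262  2.367] w 10.04
```

drive_tool(motion=[0, 0, 0, 0, 0, -0.05, 0, 0, 0, 0, 0, -0.05, 0, 0, 0, 0, 0, -0.05, 0, 0, 0, 0, 0, -0.05])

```text
clock: 18.4
eef_pos: [0.54, 0.0925, 0.1354]
eef_rot: [0.908, 3.004, 0.003]
force: [2.1, 0.8, 6.9]
gripper_width: 0.118
```

```bash
python3 st.py
```

```text
t 18.4 j [ 0.17   0.063 -0.035  1.469  0.     0.757] p [540.   92.5 135.4] yaw 2.555 F [2.1 0.8 6.9] M [-0.062 -0.456  2.751] w 10.08
```

drive_tool(motion=[0, 0, 0, 0, 0, 0.05, 0, 0, 0, 0, 0, 0.1, 0, 0, 0, 0, 0, 0.1])

```text
clock: 18.7
eef_pos: [0.54, 0.0925, 0.1353]
eef_rot: [0.756, 3.046, 0.003]
force: [1.9, 0.2, 6.5]
gripper_width: 0.119
```

```bash
python3 st.py
```

```text
t 18.7 j [ 0.169  0.063 -0.035  1.469  0.     0.656] p [540.   92.5 135.3] yaw 2.655 F [1.9 0.2 6.5] M [ 0.121 -0.358  1.737] w 10.2
```

drive_tool(motion=[0, 0, 0, 0, 0, 0.15, 0, 0, 0, 0, 0, 0.3, 0, 0, 0, 0, 0, 0.45, 0, 0, 0, 0, 0, 0.6, 0, 0, 0, 0, 0, 0.75, 0, 0, 1, 0, 0, 0.9, 0, 0, 1, 0, 0, 1.05, 0, 0, 1, 0, 0, 1.2, 0, 0, 1, 0, 0, 1.35, 0, 0, 1, 0, 0, 1.5, 0, 0, 1, 0, 0, 1.65, 0, 0, 1, 0, 0, 1.745])

```text
clock: 19.9
eef_pos: [0.5404, 0.0914, 0.1363]
eef_rot: [-1.847, 2.537, -0.005]
force: [4.9, -3.4, 5.7]
gripper_width: 0.115
```

drive_tool(motion=[0, 0, 0, 0, 0, 0, 0, 0, 0, 0, 0, 0, 0, 0, 0, 0, 0, 0])

```text
clock: 20.2
eef_pos: [0.5404, 0.0914, 0.1363]
eef_rot: [-1.84, 2.542, -0.005]
force: [4.6, -4.7, 6.3]
gripper_width: 0.119
```

```bash
python3 st.py
python3 - <<'E'
from h import *
import pickle
pickle.dump(cams.get_calibration('wrist'),open('w11.pkl','wb'))
im=cams.grab_frame('wrist')
cv2.imwrite('pics/w11.png',im)
cv2.imwrite('pics/sc11.png',cams.grab_frame('scene'))
E
python3 st.py
```

```text
t 20.2 j [ 1.680e-01  6.300e-02 -3.300e-02  1.471e+00 -1.000e-03 -1.085e+00] p [540.4  91.4 136.3] yaw -1.889 F [ 4.6 -4.7  6.3] M [-0.684 -0.751  0.091] w 10.2
t 20.3 j [ 1.680e-01  6.300e-02 -3.300e-02  1.471e+00 -1.000e-03 -1.085e+00] p [540.4  91.4 136.3] yaw -1.889 F [ 5.5 -4.2  5.4] M [-0.688 -0.678  0.091] w 10.02
```

View pics/w11.png

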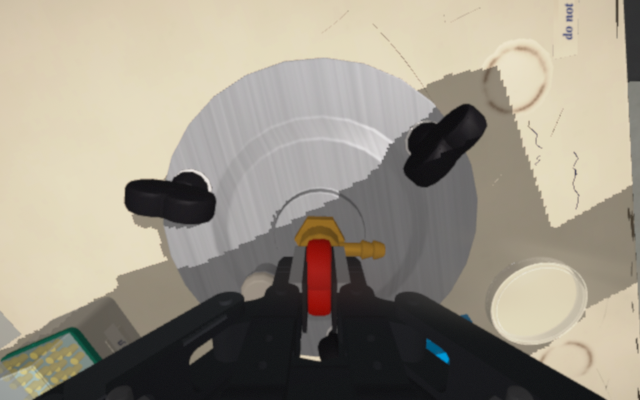

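View pics/sc11.png

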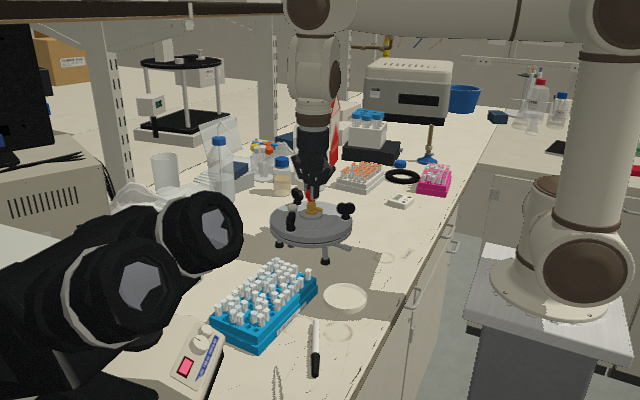

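Run:
```python
from yaw import *
c=pickle.load(open('w11.pkl','rb'));im=cv2.imread('pics/w11.png')
yaws(im,c,dict(B=(390,90,500,200),C=(110,160,230,235)),45)
from bench import hand_in
print(bot.sense()['joint_velocities'].round(4)); hand_in()
```

```text
B [(45.7, 0.123, [420.4, 124.1], [461.9, 104.9]), (40.0, 0.578, [472.9, 144.4], [445.6, 173.6]), (29.6, 1.17, [403.4, 168.4], [408.1, 139.1]), (14.9, 2.114, [416.4, 184.4], [405.4, 174.4])]
C [(51.5, 2.99, [133.1, 181.1], [183.9, 172.6]), (45.9, 2.612, [183.1, 222.9], [138.1, 213.9]), (15.8, 2.827, [198.9, 222.9], [183.1, 222.9]), (15.2, 1.743, [205.6, 183.6], [213.9, 196.4])]
[ 0.0002 -0.0008 -0.0006 -0.0001  0.0012  0.0005]
the job is handed in; nothing more can be done
```

The lid is tight and the red vent screw stands about a quarter turn off its seat, still held in the gripper. I handed the job in at about 20 s on the robot's clock.

**Knobs:** I turned each black knob clockwise until it hit its stop, where the resisting torque jumped from about 0.2 N m to between 5 and 6 N m. I re-gripped only the knob at 210° to check it, and it resisted at once, rising from 0.6 to 2.0 N m, so it was on its stop. For the other two I relied on the torque jump and on the wing angles seen in the wrist camera:

| Knob (from the holder's x axis) | Last camera angle (rad) | Stop estimated from torque (rad) |
|---|---|---|
| 90° | 1.88 (seen after its own turn; hidden at the end) | 1.86 |
| 210° | 0.58 | 0.53–0.56 |
| 330° | 2.61 (2.57–2.58 in an earlier picture) | 2.56 |

The differences are about 0.02 to 0.06 rad. I put them down mostly to picture error, but the 330° knob comes closest to the 0.08 rad limit and I did not re-grip it.

**Vent:** The screw seated at a tool angle of about 2.83 rad, pressed with up to 2.75 N m and held there. I then turned it back to 4.39 rad, about 1.57 rad off the seat. The seat angle comes from the torque slope, so allow a few hundredths of a radian. The arm was standing still, the fingers were closed on the red wing at about 10 mm with a 50 N grip setting, and the picture showed the wing square in the pads.

**Bystanders:** The petri dish and timer showed no visible shift in the scene picture, and the arm worked only above the holder. I did not measure any bystander's position, I could only see the beaker faintly, and I never clearly identified the wash bottle in any picture.

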